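Load a test ring into the cam-clamp nest with the fingertips

TASK

Clamp the tall clear ring in the cam nest that is screwed to the bench, with the fingers kept shut and by pushing only. Slide the ring along the bench between the side stop and the open cam until it touches the nest's back stop, then push the lever's black handle round until the lever is fully home, so that the cam holds the ring against the side stop, and take the hand away. Never lift or tip the ring, never take the ring or the handle between the fingers, and leave the flat ring where it lies.

Things in the scene. Friction and masses are not known exactly. Their poses are not given: they have to be found in the camera images.
- tall_ring: The ring to clamp: clear acrylic, 38 mm outside diameter, 32 mm tall, about 14 g, open at both ends, standing upright on the bench, slides freely. Origin on its axis, at its underside. When it is seated its axis is at x = -19, y = 19 mm in the axes of point corner. A wire basket 55 mm high stands close on its near side.
- flat_ring: Another clear ring, also 38 mm in diameter but only 12 mm tall, lying on the bench. Not to be moved. Origin on its axis, at its underside.
- corner (a point): Inner corner of the nest, at bench height. +x is the way in: the ring slides on the bare bench along +x, to the back stop (face x = 0, spans y = -10 to 72 mm). Side stop: face y = 0, from x = 0 to -30 mm, then a lead-in that flares away to x = -42 mm. Both are aluminium bars 24 mm high (27 with screws) that do not give. Cam and lever stand at y above 37 mm; the cam when open leaves a way 43 to 48 mm wide.
- pivot (a point): On the upright axis of the cam lever, 45 mm above the bench, at x = -19, y = 59.6 mm in the axes of point corner (same axes). The cam, a disc of 14 mm radius set 8 mm off the axis, sits 6 to 28 mm above the bench; the lever arm lies 29 to 35 mm above the bench.
- cam_lever (a joint): Angle of the cam lever in rad: 0 = fully open, 1.92 = fully home on its stop; it starts between 0 and 0.6. It closes anticlockwise seen from above. The handle points along the angle (1.31 + value) measured anticlockwise from the +x axis of point corner. Friction alone holds it (about 1 N at the handle); it gets a little stiffer in the last quarter, when the cam presses on the ring.
- grip (a point): Centre of the lever's upright black handle, which turns with the lever: a round post of 13 mm diameter, 33 to 56 mm above the bench (this point is 45 mm up), 50 mm from the lever's axis. A power strip up to 39 mm high and a black block 26 mm high may lie beside or under its path. Push it sideways, square to the lever arm, anticlockwise seen from above.

How it is judged:
On the way:
1. the tall ring has been slid in to the back stop while the cam was open (x of tall_ring in the frame of corner between -0.0225 and -0.0165 m and y of tall_ring in the frame of corner between 0.015 and 0.034 m and value of joint cam_lever below 0.9 rad), for 0.1 s.
At the end, for the whole second after the job is handed in: the tall ring stands flat and at rest in the nest, within 3.5 mm of the back stop and 2.5 mm of the side stop, and the lever is home (1.85 rad or more); the flat ring is within 12 mm of where it was (x of tall_ring in the frame of corner between -0.0225 and -0.0165 m and y of tall_ring in the frame of corner between 0.0165 and 0.0215 m and value of joint cam_lever above 1.85 rad and height (world z) of tall_ring below 0.003 m and angle between tall_ring's own z axis and vertical below 0.06 rad and linear speed of tall_ring below 0.01 m/s and distance of flat_ring from where it was at the start of the episode below 0.012 m); the robot touches nothing.
It fails at once if the tall ring is lifted or tipped (height (world z) of tall_ring above 0.006 m or angle between tall_ring's own z axis and vertical above 0.2 rad).
It fails at once if the ring is taken between the fingers (grasp point within 12 mm of its axis and lower than 45 mm) (horizontal distance between the grasp point and tall_ring below 0.012 m and height (world z) of the grasp point below 0.045 m).
It fails at once if the handle is taken between the fingers (grasp point within 5 mm of its axis and lower than 70 mm) (horizontal distance between the grasp point and grip below 0.005 m and height (world z) of the grasp point below 0.07 m).
It fails at once if the flat ring is disturbed (moved over 12 mm) (distance of flat_ring from where it was at the start of the episode above 0.012 m).
It also fails if it takes over 64 s, if anything falls off the work surface, if the arm or the gripper's body presses on something with over 40 N, if the wrist force passes 120 N, or if a joint passes its speed limit or range.

ROBOT

A 6-joint arm with a two-finger parallel gripper is mounted at the origin on a cart in front of the work surface, level with it; the furniture and walls round the work are solid. World frame = base frame: x ahead of the robot, y to its left, z up, the work surface at z = 0. Lengths are in m, angles in rad, forces in N, time in s.
With the tool pointing down it reaches from about 0.35 to 0.85 m from the base axis. Payload 8.1 kg.
Tool frame: the origin (TCP) lies midway between the tips of the shut fingers; the grasp point (between the pads) lies 19 mm behind it (robot.grip_point_offset is the distance from the TCP to the grasp point, in m); z points along the fingers, y is the line along which they close (so a half turn about z gives the same grasp; the last joint's range is limited). The gripper opens to 93 mm and grips with 3 to 60 N. Pads are 15 mm wide; open, the fingers measure 128 mm over their backs; the gripper's body (75 mm by 188 mm) begins 65 mm behind the grasp point.
Start: joints at [1.13, 0.13, 1.488, -0, 1.523, -0.085], TCP at [0.209, 0.562, 0.219] pointing down, gripper open.
Joint ranges: [-2.96, 2.96], [-0.89, 2.26], [0.02, 2.5], [-1.34, 4.48], [0, 2.73], [-2.66, 2.66]. Speed limits (rad/s): [2.39, 2.39, 2.79, 3.14, 3.14, 3.14].

INTERFACE

Orientations are given as a rotation vector (axis times angle).
In Python, from plant import robot, read_camera, job gives the robot as it stands.
- The arm moves only by the shell command python3 -m inch 'ROWS' [FORCE]. ROWS is JSON, one flat list of numbers, 5 for each row, row after row: the shift along the world's x, y, z in mm, then the turn about the world's z in degrees, then the opening in per cent of the stroke, from 0 (shut) to 100 (fully open). In form: [dx, dy, dz, yaw, hand, dx, dy, dz, yaw, hand, ...]. A call has 1 to 10 rows; each row is the pose to reach, as a shift and turn from the pose commanded when the call began; what a row does not reach only later rows make up. A row lasts 1/12 s, in which the tool goes at most 41.7 mm and 7.16 degrees, less where a joint would pass 70% of its speed; a pose out of reach is approached as far as the arm can. A call with a gripper value outside its range is refused whole. The fingers move at their own pace and stop on an object; FORCE is the grip in N (left out, the last holds). Time passes only in rows, so rows that repeat a pose let the fingers close. It gives the time, the measured TCP pose, the force, the opening and the grip force at its end, in the units of the state.
- robot.read_state(): the state, without advancing time (a new reading comes with each control period).
- read_camera(name): name is "side" or "top" or "wrist"; returns a dict with "image" (400x640x3 uint8, blue, green, red), "K" (3x3 intrinsics, pixels), "extrinsics" (4x4, takes a point from world to camera coordinates); the wrist camera has in their place "mount" (4x4, takes a point from camera to tool coordinates, whose origin is the TCP and whose axes are the flange's). Camera axes: x right, y down, z forward; pixel columns grow to the right and rows downward; lengths in m; the calibration is good to about 2 mm. A picture is of the moment at which its call begins: read the wrist's pose just before it. There is no depth.
- job.close_job(): hands the job in; it is judged then, once.
The state is a dict: "t": time; "q": joint angles; "dq": joint speeds; "joint_torque": joint torques, N m; "tool_pos": TCP position; "orientation": TCP orientation; "force": force on the tool from outside, world axes, zero at the start; "wrist_torque": the same for the moment, N m; "opening": finger opening in m; "gripper_force": force on a finger pad.
Only numpy, scipy, OpenCV 4.12 (cv2) and the standard library are available. Lean on these libraries where they do the work, as an engineer would, in place of code of your own. Each camera call takes 0.05 s, during which the arm holds its last target. There are 200 camera calls.

## Working session

There is one attempt and no reset: what is moved stays moved. The work goes in short steps, Python scripts to look and compute and a shell command to move; the robot and the scene stay as the last step left them, time stands still between calls to the robot, and variables do not carry over. Pictures are saved under pics/ and viewed, at most 10 in all, crops included, and the job is handed in when it is done.

```bash
mkdir -p pics; ls
python3 - <<'E'
from plant import robot, read_camera
import cv2,numpy as np
s=robot.read_state();print(s['t'],s['tool_pos'],s['orientation'],s['opening'])
for n in ['top','side','wrist']:
    c=read_camera(n);cv2.imwrite(f'pics/{n}0.png',c['image'])
    print(n,np.round(c['K'],1).tolist(),np.round(c.get('extrinsics',c.get('mount')),4).tolist())
E
```

```text
pics
0.0 [0.20873083 0.56192521 0.21761249] [-5.55804210e-01 -3.09156454e+00  2.72629970e-03] 0.09295094927869398
top [[363.2, 0.0, 319.2], [0.0, 363.2, 197.4], [0.0, 0.0, 1.0]] [[-0.0051, -1.0, 0.0066, 0.0077], [-0.9961, 0.0045, -0.0876, 0.5871], [0.0876, -0.007, -0.9961, 0.8608], [0.0, 0.0, 0.0, 1.0]]
side [[506.3, 0.0, 307.7], [0.0, 506.3, 196.9], [0.0, 0.0, 1.0]] [[0.8572, -0.515, -0.0009, -0.4749], [-0.3045, -0.5053, -0.8074, 0.2275], [0.4154, 0.6924, -0.59, 0.648], [0.0, 0.0, 0.0, 1.0]]
wrist [[301.2, 0.0, 322.5], [0.0, 301.2, 199.3], [0.0, 0.0, 1.0]] [[0.0002, -0.9632, -0.2688, 0.0741], [1.0, 0.0001, 0.0006, -0.0009], [-0.0006, -0.2688, 0.9632, -0.167], [0.0, 0.0, 0.0, 1.0]]
```

View pics/top0.png

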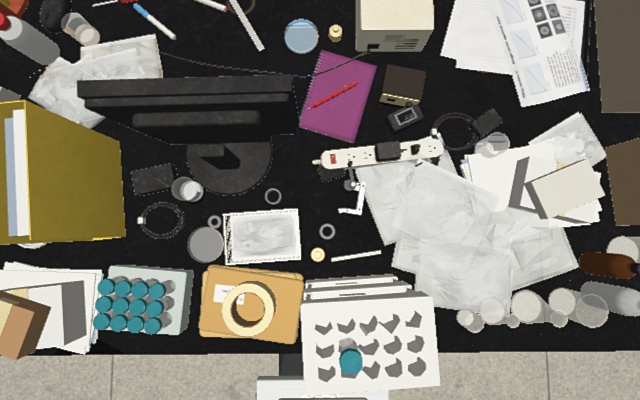

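View pics/side0.png

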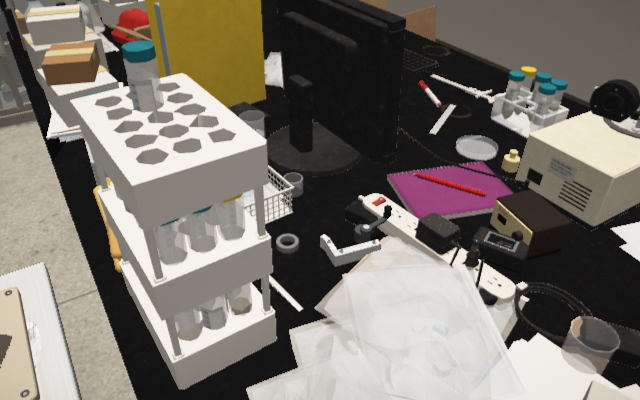

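Top: nest near (350,195), rings at (273,196) and (327,231), basket at (262,237). Zooming in on both views.

Run:
```python
import cv2
a=cv2.imread('pics/top0.png')[135:255,250:410];b=cv2.imread('pics/side0.png')[150:290,250:420]
cv2.imwrite('pics/topz.png',cv2.resize(a,None,fx=5,fy=5,interpolation=cv2.INTER_CUBIC)[:600])
cv2.imwrite('pics/sidez.png',cv2.resize(b,None,fx=4,fy=4,interpolation=cv2.INTER_CUBIC))
```

```text
(no output)
```

View pics/topz.png

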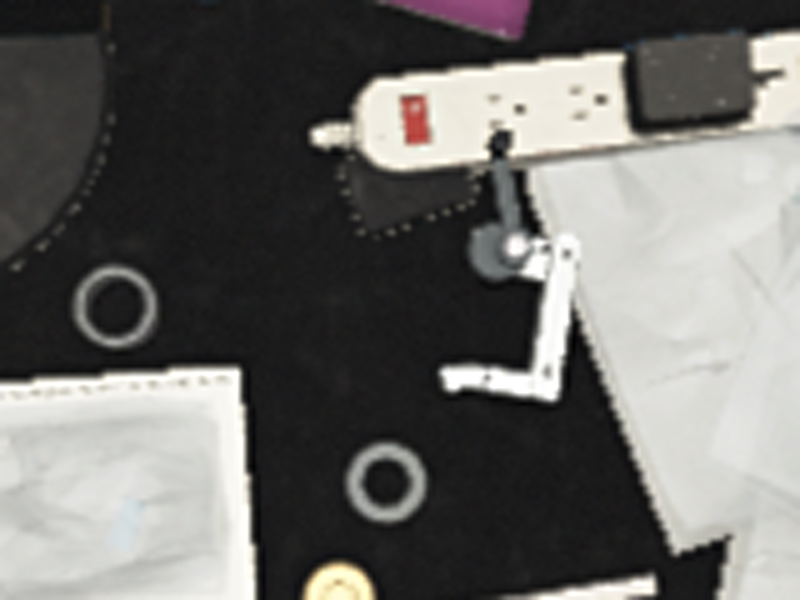

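View pics/sidez.png

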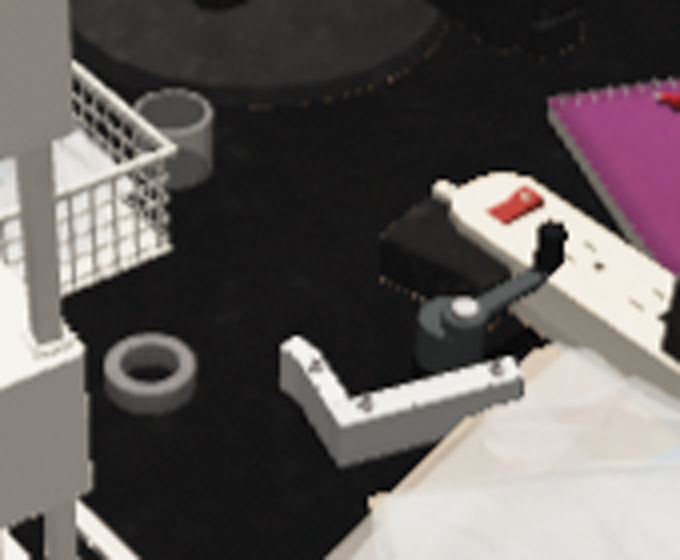

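Topz: tall ring (115,307), flat ring (387,482), pivot cap (516,246), handle top (500,138), bar screws (568,252), (547,373), (487,379). Sidez: the same at (172,115), (150,362), (465,307), (552,230), (497,368), (365,403), (315,366).

```bash
cat > h.py <<'E'
import numpy as np,cv2
K={'top':np.array([[363.2,0,319.2],[0,363.2,197.4],[0,0,1]]),'side':np.array([[506.3,0,307.7],[0,506.3,196.9],[0,0,1]])}
X={'top':np.array([[-0.0051,-1.0,0.0066,0.0077],[-0.9961,0.0045,-0.0876,0.5871],[0.0876,-0.007,-0.9961,0.8608]]),'side':np.array([[0.8572,-0.515,-0.0009,-0.4749],[-0.3045,-0.5053,-0.8074,0.2275],[0.4154,0.6924,-0.59,0.648]])}
def tri(views): # list of (P, uv)
    A=np.vstack([np.outer(uv,P[2])-P[:2] for P,uv in views]);x=np.linalg.svd(A)[2][-1];return x[:3]/x[3]
def onz(P,uv,z):
    A=np.outer(uv,P[2])-P[:2];return np.append(np.linalg.solve(A[:,:2],-(A[:,2]*z+A[:,3])),z)
P={n:K[n]@X[n] for n in K}
def wristP(s,c):
    T=np.eye(4);T[:3,:3]=cv2.Rodrigues(np.array(s['orientation']))[0];T[:3,3]=s['tool_pos']
    return c['K']@np.linalg.inv(T@c['mount'])[:3]
E
python3 - <<'E'
from h import *
tz=lambda u,v:np.array([(u+.5)/5-.5+250,(v+.5)/5-.5+135]); sz=lambda u,v:np.array([(u+.5)/4-.5+250,(v+.5)/4-.5+150])
for n,a,b,z in [('tall',(115,307),(172,115),.032),('flat',(387,482),(150,362),.012),('pivot',(516,246),(465,307),.038),('handle',(500,138),(552,230),.056),('sB',(568,252),(497,368),.027),('sC',(547,373),(365,403),.027),('sS',(487,379),(315,366),.027)]:
    print(n,np.round(1e3*tri([(P['top'],tz(*a)),(P['side'],sz(*b))]),1),np.round(1e3*onz(P['top'],tz(*a),z),1),np.round(1e3*onz(P['side'],sz(*b),z),1))
E
```

```text
tall [591.3 118.   28.3] [590.5 117.8  32. ] [588.9 113.1  32. ]
flat [505.5 -14.1  10.9] [505.3 -14.   12. ] [505.  -15.2  12. ]
pivot [619.1 -76.7  36.4] [618.7 -76.4  38. ] [618.  -78.3  38. ]
handle [669.3 -68.2  50.8] [668.2 -67.7  56. ] [664.7 -73.4  56. ]
sB [ 617.1 -103.1   24. ] [ 617.  -102.9   27. ] [ 614.7 -105.7   27. ]
sC [558.9 -92.7  24. ] [557.8 -91.8  27. ] [557.6 -95.6  27. ]
sS [555.3 -62.9  22.8] [555.  -62.5  27. ] [552.7 -66.9  27. ]
```

Geometry is consistent (screws, pivot, 51 mm lever). Now checking tall obstacles (monitor, rack, yellow box) before moving.

Run:
```python
from h import *
for n,a,b in [('mon bot front R',(294,140),(386,158)),('mon top R',(297,77),(405,18)),('mon top L',(78,82),(278,8)),('tube cap',(350,357),(139,48)),('rack far L',(303,281),(183,75)),('rack far R',(433,292),(266,143)),('yellow farR top',(122,143),(265,12)),('basket farR',(299,209),(293,188))]:
    t=np.array
    X=tri([(P['top'],t(a)),(P['side'],t(b))]);h=np.append(X,1)
    print(n,np.round(1e3*X),[np.round((p:=P[k]@h)[:2]/p[2]-t(c),1).tolist() for k,c in (('top',a),('side',b))])
```

```text
mon bot front R [742.  51.  60.] [[5.8, -8.6], [-6.6, 0.6]]
mon top R [763.  44. 320.] [[-0.6, 0.8], [0.5, -0.1]]
mon top L [774. 477. 230.] [[-5.1, 9.9], [4.8, -0.5]]
tube cap [326. -34. 376.] [[-0.6, 1.8], [1.3, 0.1]]
rack far L [403.  42. 302.] [[-5.0, 13.8], [9.5, -0.1]]
rack far R [ 403. -175.  307.] [[-1.3, 2.7], [2.5, -0.1]]
yellow farR top [668. 359. 265.] [[0.7, -1.4], [-0.7, 0.0]]
basket farR [557.  53.  58.] [[-0.2, 0.3], [0.2, -0.0]]
```

View pics/wrist0.png

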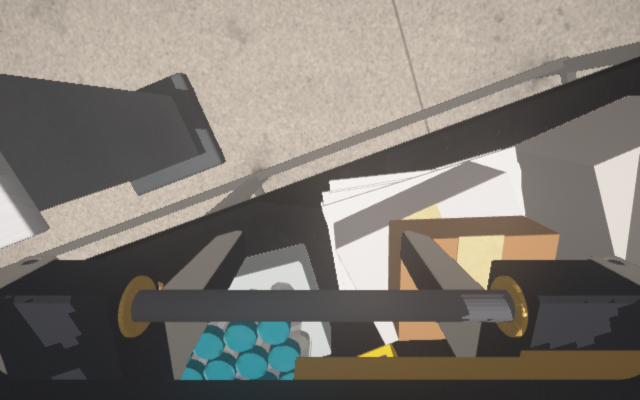

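The wrist view covers the near side of the tool. The gripper bars hide everything below v≈280. Obstacles: rack 0.30 m high up to x=0.40, tube to 0.38, monitor 0.32 at x>0.74. I'll raise, shut and swing over.

```bash
python3 -m inch '[0,0,100,0,0,0,0,190,0,0,0,0,190,0,0,0,0,190,0,0,50,-60,190,10,0,200,-300,190,10,0,200,-300,190,10,0,200,-300,190,10,0,200,-300,190,10,0,200,-300,190,10,0]' 10; python3 -m inch '[200,-300,0,0,0,200,-300,0,0,0,200,-300,0,0,0,200,-300,0,0,0,230,-300,0,0,0,230,-300,0,0,0,230,-300,0,0,0,230,-300,0,0,0,230,-300,0,0,0,230,-300,0,0,0]'
```

```text
t: 0.98
tool_pos: [0.3477, 0.356, 0.4044]
orientation: [-0.284, -3.129, 0.0]
force: [1.0, 0.3, -0.1]
opening: 0.031
gripper_force: 0.0
t: 1.82
tool_pos: [0.5798, 0.0521, 0.4018]
orientation: [-0.292, -3.125, 0.004]
force: [0.7, 0.1, -1.2]
opening: 0.0003
gripper_force: 0.0
```

```bash
python3 -m inch '[60,-82,0,0,0,60,-82,0,0,0,60,-82,0,0,0,60,-82,-50,0,0,60,-82,-100,0,0,60,-82,-150,0,0,60,-82,-190,0,0,60,-82,-190,0,0,60,-82,-190,0,0,60,-82,-190,0,0]'
python3 - <<'E'
from plant import robot, read_camera
import cv2,numpy as np
from h import *
s=robot.read_state();c=read_camera('wrist');cv2.imwrite('pics/w1.png',c['image'])
PW=wristP(s,c);np.save('pw1.npy',PW)
for X in [(591,118,32),(505.5,-14.1,12),(619,-76.7,36),(669,-68,56),(557,-85,24)]:
    p=PW@np.append(np.array(X)/1e3,1);print(X,np.round(p[:2]/p[2],1))
E
```

```text
t: 2.65
tool_pos: [0.636, -0.0239, 0.2131]
orientation: [-0.284, -3.125, -0.0]
force: [-0.1, -0.2, 1.4]
opening: 0.0004
gripper_force: 0.0
(591, 118, 32) [440.8 120. ]
(505.5, -14.1, 12) [311.   64.6]
(619, -76.7, 36) [275.8 175.8]
(669, -68, 56) [290.4 220.3]
(557, -85, 24) [258.4 122.7]
```

View pics/w1.png

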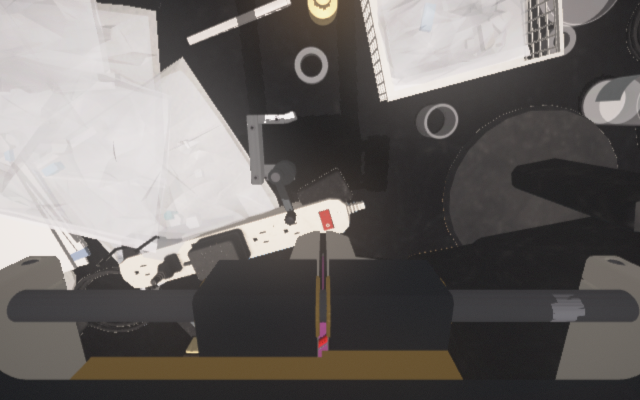

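Run:
```python
import cv2
a=cv2.imread('pics/w1.png')[90:240,235:375];b=cv2.imread('pics/w1.png')[90:150,400:480]
cv2.imwrite('pics/w1z.png',cv2.hconcat([cv2.resize(a,None,fx=4,fy=4,interpolation=cv2.INTER_CUBIC),cv2.copyMakeBorder(cv2.resize(b,None,fx=3,fy=3,interpolation=cv2.INTER_CUBIC),0,420,0,0,0)]))
```

```text
(no output)
```

View pics/w1z.png

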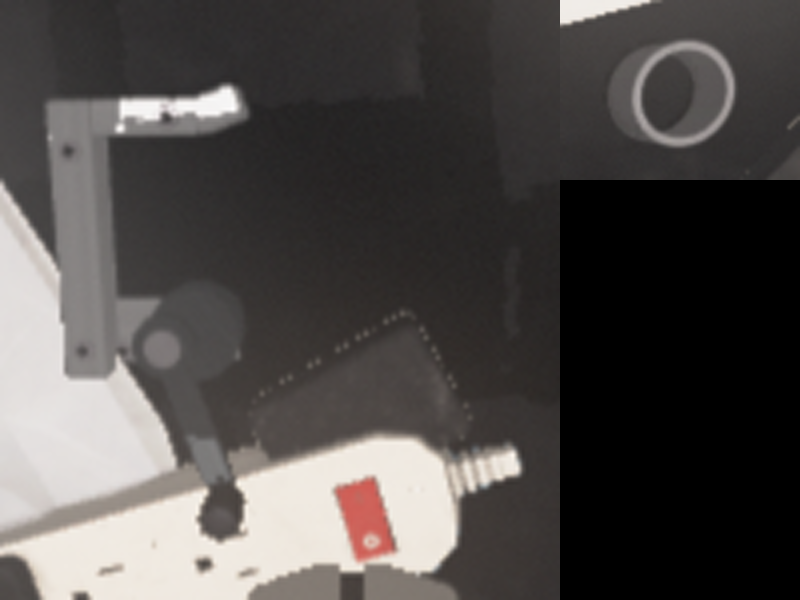

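w1z: screws at (69,151), (83,351), (165,117), pivot cap at (162,349), handle top at (222,512), tall-ring rim centre at (684,93).

```bash
cat >> h.py <<'E'
yh=np.array([.984,-.176]);
E
python3 - <<'E'
from h import *
PW=np.load('pw1.npy')
tz=lambda u,v:np.array([(u+.5)/5-.5+250,(v+.5)/5-.5+135]);sz=lambda u,v:np.array([(u+.5)/4-.5+250,(v+.5)/4-.5+150]); wz=lambda u,v:np.array([(u+.5)/4-.5+235,(v+.5)/4-.5+90])
D={}
for n,a,b,w in [('tall',(115,307),(172,115),np.array([(684-560+.5)/3-.5+400,(93.5)/3-.5+90])),('pivot',(516,246),(465,307),wz(162,349)),('handle',(500,138),(552,230),wz(222,512)),('sB',(568,252),(497,368),wz(83,351)),('sC',(547,373),(365,403),wz(69,151)),('sS',(487,379),(315,366),wz(165,117))]:
    z={'tall':32,'pivot':38,'handle':56}.get(n,24.5)/1e3
    D[n]=1e3*tri([(P['top'],tz(*a)),(P['side'],sz(*b)),(PW,w)])
    print(n,np.round(D[n],1),'wrist@z',np.round(1e3*onz(PW,w,z),1))
E
```

```text
tall [591.6 118.6  28. ] wrist@z [591.7 118.1  32. ]
pivot [619.2 -77.   36.6] wrist@z [619.8 -77.4  38. ]
handle [668.8 -68.4  51. ] wrist@z [665.8 -67.6  56. ]
sB [ 617.4 -103.2   24. ] wrist@z [ 618.3 -103.5   24.5]
sC [559.3 -92.8  24. ] wrist@z [560.7 -93.5  24.5]
sS [555.4 -63.3  23.1] wrist@z [556.5 -64.3  24.5]
```

Run:
```python
from h import *
PW=np.load('pw1.npy')
for uv in [(446,190),(462,140),(490,117),(515,109),(540,106)]: print(uv,np.round(1e3*onz(PW,np.array(uv),.01)))
for uv in [(230,193.5),(245,191),(256,187)]: print('top',uv,np.round(1e3*onz(P['top'],np.array(uv),.01)))
```

```text
(446, 190) [680. 126.  10.]
(462, 140) [621. 150.  10.]
(490, 117) [600. 184.  10.]
(515, 109) [596. 213.  10.]
(540, 106) [598. 242.  10.]
top (230, 193.5) [599. 226.  10.]
top (245, 191) [605. 189.  10.]
top (256, 187) [615. 162.  10.]
```

```bash
python3 -m inch '[-46,189,0,0,0,-46,189,0,10,0,-46,189,0,10,0,-46,189,0,10,0,-46,189,0,10,0,-46,189,0,10,0,-46,189,0,10,0,-46,189,0,10,0,-46,189,0,10,0,-46,189,0,10,0]'
```

```text
t: 3.53
tool_pos: [0.5921, 0.1634, 0.2155]
orientation: [0.013, 3.14, -0.0]
force: [-0.5, 1.0, 0.5]
opening: 0.0004
gripper_force: 0.0
```

```bash
python3 -m inch '[-2,2,-30,0,0,-2,2,-60,0,0,-2,2,-90,0,0,-2,2,-120,0,0,-2,2,-140,0,0,-2,2,-150,0,0,-2,2,-150,0,0,-2,2,-150,0,0]'; python3 -m inch '[0,0,-12,0,0,0,0,-24,0,0,0,0,-36,0,0,0,0,-46,0,0,0,0,-54,0,0,0,0,-54,0,0,0,0,-54,0,0]'
python3 - <<'E'
from plant import read_camera
import cv2
c=read_camera('wrist');cv2.imwrite('pics/w2.png',c['image'])
E
```

```text
t: 4.2
tool_pos: [0.5896, 0.1661, 0.065]
orientation: [-0.012, -3.141, 0.0]
force: [0.7, -0.0, 0.0]
opening: 0.0003
gripper_force: 0.0
t: 4.78
tool_pos: [0.5885, 0.1666, 0.0095]
orientation: [-0.01, -3.14, 0.001]
force: [0.2, -0.3, 0.9]
opening: 0.0003
gripper_force: 0.0
```

View pics/w2.png

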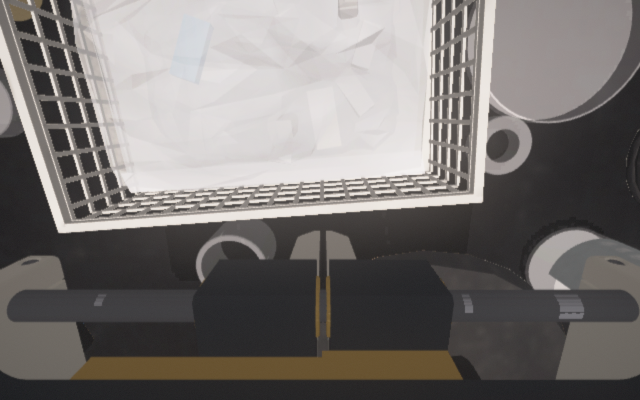

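Ring sits ahead of the shut fingers (rim near (230,262)), clear of the basket. Pushing along −y.

```bash
python3 -m inch '[2,-5,0,0,0,2,-11,0,0,0,2,-18,0,0,0,2,-25,0,0,0,2,-33,0,0,0,2,-41,0,0,0,2,-49,0,0,0,2,-57,0,0,0,2,-64,0,0,0,2,-70,0,0,0]';python3 -m inch '[0,-6,0,0,0,0,-13,0,0,0,0,-21,0,0,0,0,-29,0,0,0,0,-37,0,0,0,0,-45,0,0,0,0,-52,0,0,0,0,-57,0,0,0,0,-60,0,0,0,0,-60,0,0,0]'
python3 - <<'E'
from plant import read_camera,robot
import cv2
from h import *
s=robot.read_state();c=read_camera('wrist');PW=wristP(s,c);np.save('pw3.npy',PW)
t=read_camera('top')['image'];print(s['tool_pos'])
a=c['image'][60:280,60:400];cv2.imwrite('pics/w3.png',cv2.resize(a,None,fx=2,fy=2,interpolation=cv2.INTER_CUBIC))
cv2.imwrite('pics/t3.png',cv2.resize(t[135:255,250:410],None,fx=5,fy=5,interpolation=cv2.INTER_CUBIC))
E
```

```text
t: 5.67
tool_pos: [0.5912, 0.0957, 0.0105]
orientation: [-0.011, -3.142, 0.0]
force: [0.3, -0.1, -0.6]
opening: 0.0008
gripper_force: 0.2
t: 6.5
tool_pos: [0.5912, 0.036, 0.0105]
orientation: [-0.012, -3.142, 0.0]
force: [0.3, 0.0, -0.2]
opening: -0.0001
gripper_force: 0.0
[0.59122481 0.03603128 0.01050201]
```

View pics/w3.png

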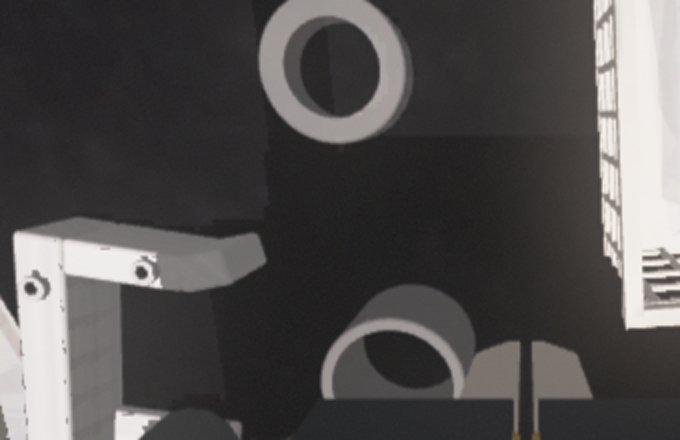

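Rim in w3: left u≈322, right u≈467, top v≈318. Fitting the ring's position to that.

Run:
```python
from h import *
from scipy.optimize import least_squares
PW=np.load('pw3.npy')
a=np.linspace(0,2*np.pi,180)
def ex(p,z=.032):
    X=np.c_[p[0]+.019*np.cos(a),p[1]+.019*np.sin(a),0*a+z,0*a+1]@PW.T;u=(X[:,:2]/X[:,2:]-60+.25)*2
    return u
f=lambda p:[(u:=ex(p))[:,0].min()-322,u[:,0].max()-467,u[:,1].min()-318]
r=least_squares(f,[.591,-.005]);print(r.x,r.fun, ex(r.x,0)[:,1].min(),ex(r.x,0)[:,0].max(),'obs 285,475')
c=np.array([.5575,-.0853]);d=r.x-c;xh=np.array([-.176,-.984]);print('corner frame',d@xh,d@np.array([.984,-.176]))
```

```text
[0.58648203 0.00067014] [ 0.30210352 -0.30337514 -0.01999395] 283.40878939185274 476.22555057510885 obs 285,475
corner frame -0.08969545880466565 0.013387567938525854
```

```bash
python3 -m inch '[-2,10,0,0,0,-12,11,0,6,0,-13,10,0,13,0,-13,8,0,13,0,-12,3,0,13,0,-11,-2,0,13,0,-10,-8,0,13,0,-8,-14,0,13,0,-7,-19,0,13,0,-7,-20,0,13,0]'
cat > fit.py <<'E'
from plant import read_camera,robot
import cv2,sys
from h import *
s=robot.read_state();c=read_camera('wrist');np.save('pwl.npy',wristP(s,c))
print(s['tool_pos'],s['force'])
cv2.imwrite(sys.argv[1],cv2.resize(c['image'][60:280,60:400],None,fx=2,fy=2,interpolation=cv2.INTER_CUBIC))
E
python3 fit.py pics/w4.png
```

```text
t: 7.43
tool_pos: [0.5847, 0.0154, 0.0106]
orientation: [-0.342, 3.123, -0.0]
force: [0.3, 0.1, -0.0]
opening: 0.0005
gripper_force: 0.1
[0.58465933 0.01544059 0.01057935] [ 0.27789436  0.05033438 -0.04972392]
```

View pics/w4.png

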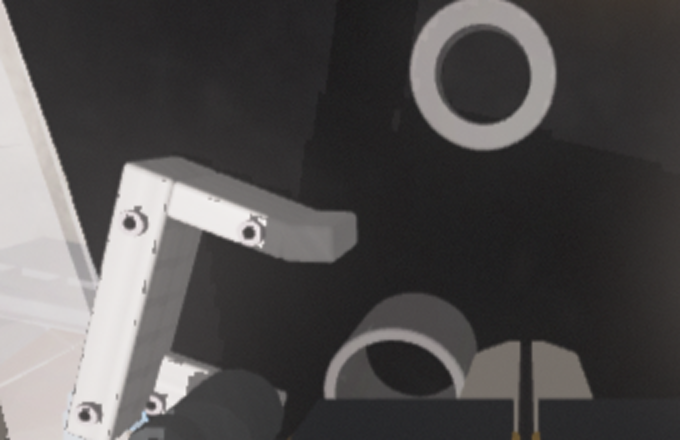

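Rim in w4: left u≈325, right u≈467, top v≈328. The picture budget is now used up, so from here on I'll measure in code.

Run:
```python
from h import *
from scipy.optimize import least_squares
PW=np.load('pwl.npy')
a=np.linspace(0,2*np.pi,180)
def ex(p,z=.032):
    X=np.c_[p[0]+.019*np.cos(a),p[1]+.019*np.sin(a),0*a+z,0*a+1]@PW.T;return (X[:,:2]/X[:,2:]-60+.25)*2
f=lambda p:[(u:=ex(p))[:,0].min()-325,u[:,0].max()-467,u[:,1].min()-328]
r=least_squares(f,[.591,-.02]);print(r.x,r.fun, ex(r.x,0)[:,1].min(),ex(r.x,0)[:,0].max(),'obs 293,475')
c=np.array([.5575,-.0853]);d=r.x-c;print('corner frame',d@[-.176,-.984],d@[.984,-.176])
for n,uv in [('sC',(133,222)),('sB',(90,413)),('sS',(250,232))]: print(n,np.round(1e3*onz(PW,np.array(uv)/2-.25+60,.0245),1))
```

```text
[ 0.59040223 -0.01932637] [-0.81507556  0.81823192  0.05396915] 291.9241740381034 477.15420921414784 obs 293,475
corner frame -0.07070884840376111 0.02076442964999922
sC [560.7 -94.1  24.5]
sB [ 618.5 -103.4   24.5]
sS [556.8 -64.5  24.5]
```

```bash
python3 -m inch '[-2,10,0,0,0,5,14,0,-7,0,13,13,0,-14,0,14,10,0,-21,0,14,10,0,-23,0,14,9,0,-23,0,13,4,0,-23,0,12,-2,0,-23,0,11,-8,0,-23,0,10,-14,0,-23,0]';python3 -m inch '[-1,-6,0,0,0,-2,-12,0,0,0,-3,-18,0,0,0,-4,-23,0,0,0,-5,-27,0,0,0,-5,-30,0,0,0,-5,-30,0,0,0]'; python3 fit.py pics/w5.png
```

```text
t: 8.32
tool_pos: [0.594, 0.0021, 0.0105]
orientation: [-0.283, -3.129, 0.0]
force: [1.4, 0.2, 0.4]
opening: 0.0003
gripper_force: 0.1
t: 8.9
tool_pos: [0.5892, -0.0279, 0.0105]
orientation: [0.285, 3.129, -0.0]
force: [0.1, -0.9, -0.1]
opening: 0.0003
gripper_force: 0.0
[ 0.58919884 -0.02790243  0.01053139] [ 0.05834595 -0.86174483 -0.13085536]
```

```bash
python3 -m inch '[0,-1,0,0,0,-0.4,-2.5,0,0,0,-0.7,-4,0,0,0,-0.9,-5,0,0,0,-1,-6,0,0,0,-1,-6,0,0,0]';python3 -m inch '[-0.2,-1,0,0,0,-0.2,-1,0,0,0]';python3 -m inch '[-0.2,-1,0,0,0,-0.2,-1,0,0,0]'
```

```text
t: 9.45
tool_pos: [0.5882, -0.0334, 0.0105]
orientation: [-0.284, -3.129, 0.0]
force: [-0.4, -0.6, -0.1]
opening: 0.0008
gripper_force: 0.0
t: 9.62
tool_pos: [0.588, -0.0344, 0.0105]
orientation: [0.284, 3.129, -0.0]
force: [0.2, 0.8, -0.9]
opening: 0.0004
gripper_force: 0.0
t: 9.78
tool_pos: [0.5878, -0.0354, 0.0105]
orientation: [0.284, 3.129, -0.0]
force: [-0.6, 0.6, -0.3]
opening: 0.0003
gripper_force: 0.0
```

```bash
python3 -m inch '[-0.2,-1,0,0,0,-0.2,-1,0,0,0]';python3 -m inch '[-0.1,-0.7,0,0,0,-0.1,-0.7,0,0,0]'
cat > rf.py <<'E'
from plant import read_camera,robot
import cv2,sys
from h import *
s=robot.read_state();c=read_camera('wrist');PW=wristP(s,c)
g=cv2.GaussianBlur(cv2.cvtColor(c['image'],cv2.COLOR_BGR2GRAY),(0,0),.7).astype(float)
a=np.linspace(0,2*np.pi,241)
def px(x,y,r,z):
    X=np.c_[x+r*np.cos(a),y+r*np.sin(a),0*a+z,0*a+1]@PW.T;return X[:,:2]/X[:,2:]
def smp(u): return cv2.remap(g.astype(np.float32),u[:,0].astype(np.float32)[None],u[:,1].astype(np.float32)[None],cv2.INTER_LINEAR)[0]
best=[]
x0,y0=[float(v) for v in sys.argv[1:3]]
for x in np.arange(x0-8,x0+8.1,.5):
  for y in np.arange(y0-10,y0+10.1,.5):
    m,i,o=[px(x/1e3,y/1e3,r,.032) for r in (.0182,.0160,.0204)]
    k=o[:,1]<254
    if k.sum()<20: continue
    best.append(((smp(m)-.5*smp(i)-.5*smp(o))[k].mean(),x,y,k.sum()))
best.sort(reverse=True);xh=np.array([-.176,-.984]);yh=np.array([.984,-.176])
for b in best[:4]:
    d=np.array(b[1:3])-[558,-85.5];print(np.round(b,1),'corner',np.round([d@xh,d@yh],1))
E
python3 rf.py 580 -68
```

```text
t: 9.95
tool_pos: [0.5876, -0.0364, 0.0105]
orientation: [0.284, 3.129, -0.0]
force: [0.8, 0.7, -0.3]
opening: 0.0005
gripper_force: 0.1
t: 10.12
tool_pos: [0.5877, -0.0366, 0.0107]
orientation: [0.284, 3.128, 0.001]
force: [0.1, 2.1, 0.7]
opening: 0.0007
gripper_force: 1.2
[ 72.6 582.5 -71.5 103. ] corner [-18.1  21.6]
[ 71.2 582.  -71.5 104. ] corner [-18.   21.2]
[ 69.4 582.5 -72.  101. ] corner [-17.6  21.7]
[ 68.2 582.5 -71.  103. ] corner [-18.6  21.6]
```

Ring found at corner (-18, 21.6) with a 2 N push reaction: it is at the back stop. Holding a little longer, then withdrawing, rising and going to the clockwise side of the handle.

```bash
python3 -m inch '[0,0,0,0,0,0,0,0,0,0,2,10,0,0,0,4,22,0,0,0,4,22,20,0,0,4,22,60,0,0,4,22,100,0,0,4,22,100,0,0]';  python3 -m inch '[20,-25,0,7,0,50,-50,0,14,0,75,-75,0,21,0,82,-82,0,21,0,82,-82,0,21,0,82,-82,0,21,0]'
python3 - <<'E'
from plant import read_camera
import cv2
from h import *
cv2.imwrite('pics/t6.png',read_camera('top')['image'])
E
python3 rf.py 580 -68
```

```text
t: 10.83
tool_pos: [0.5968, -0.0145, 0.1199]
orientation: [0.282, 3.116, -0.001]
force: [1.8, -0.3, 1.3]
opening: 0.0004
gripper_force: 0.0
t: 11.33
tool_pos: [0.6734, -0.0964, 0.1097]
orientation: [0.288, -3.127, -0.001]
force: [-0.9, 0.7, -0.0]
opening: 0.0004
gripper_force: 0.0
[ 38.1 581.  -70.5 241. ] corner [-18.8  20. ]
[ 37.1 581.5 -70.5 241. ] corner [-18.9  20.5]
[ 35.5 581.  -71.  241. ] corner [-18.3  20.1]
[ 34.7 581.5 -71.  241. ] corner [-18.4  20.6]
```

```bash
python3 -m inch '[0,0,-20,0,0,0,0,-40,0,0,0,0,-55,0,0,0,0,-64,0,0,0,0,-67,0,0,0,0,-67,0,0]'
python3 - <<'E'
import numpy as np
for d in (29,20):
  for p in np.radians([10.5,15,20,25,30,35,40,45,50,55,60,65,70,75,80,85,88]):
    r=np.array([np.cos(p),np.sin(p)]);t=np.array([-r[1],r[0]])
    if d==29 and p>.2: break
    print(d,round(np.degrees(p),1),np.round(np.array([619.5,-77.1])+50*r-d*t-[673.4,-96.4],0))
E
```

```text
t: 11.93
tool_pos: [0.6727, -0.0964, 0.0426]
orientation: [0.291, -3.126, -0.001]
force: [-1.0, 0.7, 0.8]
opening: 0.0009
gripper_force: 0.0
29 10.5 [ 1. -0.]
20 10.5 [-1.  9.]
20 15.0 [-0. 13.]
20 20.0 [-0. 18.]
20 25.0 [-0. 22.]
20 30.0 [-1. 27.]
20 35.0 [-1. 32.]
20 40.0 [-3. 36.]
20 45.0 [-4. 41.]
20 50.0 [-6. 45.]
20 55.0 [-9. 49.]
20 60.0 [-12.  53.]
20 65.0 [-15.  56.]
20 70.0 [-18.  59.]
20 75.0 [-22.  62.]
20 80.0 [-26.  65.]
20 85.0 [-30.  67.]
20 88.0 [-32.  69.]
```

```bash
python3 -m inch '[0,5,0,2,0,0,9,0,4,0,0,13,0,5,0,0,18,0,10,0,0,22,0,15,0,-1,27,0,20,0,-1,32,0,25,0,-3,36,0,30,0,-3,36,0,30,0]'; python3 rf.py 580 -68
```

```text
t: 12.68
tool_pos: [0.6716, -0.0603, 0.0451]
orientation: [-1.096, 2.942, -0.002]
force: [0.7, 0.8, 0.4]
opening: 0.0005
gripper_force: 0.2
[ 43.1 580.5 -70.5 241. ] corner [-18.7  19.5]
[ 43.  581.  -70.5 241. ] corner [-18.8  20. ]
[ 40.3 580.5 -70.  241. ] corner [-19.2  19.4]
[ 39.4 581.  -70.  241. ] corner [-19.3  19.9]
```

```bash
python3 -m inch '[-1,5,-2,5,0,-3,9,-2,10,0,-6,13,-2,15,0,-9,17,-2,20,0,-12,20,-2,25,0,-15,23,-2,30,0,-19,26,-2,35,0,-19,26,-2,35,0]'; python3 rf.py 580 -68
```

```text
t: 13.4
tool_pos: [0.6469, 0.0141, 0.0337]
orientation: [1.679, -2.581, 0.187]
force: [-0.7, 0.4, 0.9]
opening: 0.0004
gripper_force: 0.0
[ 40.9 579.5 -71.  241. ] corner [-18.1  18.6]
[ 40.7 580.  -71.  241. ] corner [-18.1  19.1]
[ 38.7 579.5 -71.5 241. ] corner [-17.6  18.7]
[ 38.1 579.5 -70.5 241. ] corner [-18.5  18.5]
```

Run:
```python
from plant import robot
import numpy as np,cv2
s=robot.read_state()
for k in ('t','q','dq','tool_pos','orientation','force','wrist_torque'): print(k,np.round(s[k],3))
print(np.round(cv2.Rodrigues(np.array(s['orientation']))[0],3))
```

```text
t 13.45
q [ 0.021  0.4    1.526 -0.142  1.203 -2.654]
dq [-0.032  0.012 -0.02   0.037  0.017 -0.012]
tool_pos [0.647 0.015 0.033]
orientation [ 1.681 -2.579  0.186]
force [-0.334  1.061  0.019]
wrist_torque [ 0.203  0.045 -0.052]
[[-0.405 -0.914  0.018]
 [-0.907  0.399 -0.132]
 [ 0.113 -0.07  -0.991]]
```

Joint 6 hit its range and the tool was deflected. Rising clear and unwinding the turn.

```bash
python3 -m inch '[0,0,20,0,0,0,0,50,0,0,0,0,80,-7,0,0,0,80,-14,0,0,0,80,-21,0,0,0,80,-28,0,0,0,80,-35,0,0,0,80,-35,0]';  python3 - <<'E'
from plant import robot,read_camera
import numpy as np,cv2
s=robot.read_state()
for k in ('t','q','tool_pos','orientation','force'): print(k,np.round(s[k],3))
E
python3 rf.py 580 -68
```

```text
t: 14.12
tool_pos: [0.6481, 0.0123, 0.114]
orientation: [0.804, -2.941, 0.148]
force: [-0.0, 0.2, 1.3]
opening: 0.0006
gripper_force: 0.0
t 14.117
q [ 0.008  0.393  1.379 -0.118  1.433 -2.077]
tool_pos [0.648 0.012 0.114]
orientation [ 0.804 -2.941  0.148]
force [-0.019  0.18   1.251]
[ 31. 580. -71. 241.] corner [-18.1  19.1]
[ 30.7 580.5 -71.  241. ] corner [-18.2  19.6]
[ 30.5 580.  -71.5 241. ] corner [-17.6  19.2]
[ 30.2 580.5 -71.5 241. ] corner [-17.7  19.7]
```

```bash
cat > lev.py <<'E'
from plant import robot,read_camera
from h import *
s=robot.read_state();c=read_camera('wrist');PW=wristP(s,c);cd=read_camera('side')
def prof(Pm,im,pv=(619.5,-77.1)):
    g=cv2.cvtColor(im,cv2.COLOR_BGR2GRAY).astype(float);out=[]
    for p in range(0,100,5):
        r=np.array([np.cos(np.radians(p)),np.sin(np.radians(p))])
        X=np.array([[*(np.array(pv)+q*r)/1e3,.035,1] for q in range(18,41,3)])@Pm.T;u=X[:,:2]/X[:,2:]
        ok=(u[:,0]>=0)&(u[:,0]<639)&(u[:,1]>=0)&(u[:,1]<399)
        out.append((p,int(np.median([g[int(b+.5),int(a+.5)] for a,b in u[ok]])) if ok.all() else None,int(u[4,0]),int(u[4,1])))
    return out
print('wrist',prof(PW,c['image']));print('side',prof(P['side'],cd['image']))
E
python3 lev.py
python3 - <<'E'
import sys;sys.argv=['x']
import cv2
exec(open('lev.py').read().split("print(")[0])
print('side0',prof(P['side'],cv2.imread('pics/side0.png')));print('w1',prof(np.load('pw1.npy'),cv2.imread('pics/w1.png')))
E
```

```text
wrist [(0, 79, 239, 163), (5, 78, 242, 164), (10, 78, 245, 166), (15, 77, 247, 167), (20, 76, 250, 167), (25, 74, 253, 168), (30, 73, 256, 168), (35, 73, 259, 168), (40, 72, 262, 168), (45, 72, 265, 167), (50, 73, 268, 166), (55, 91, 271, 165), (60, 119, 274, 164), (65, 120, 276, 162), (70, 119, 279, 160), (75, 63, 281, 158), (80, 57, 283, 156), (85, 60, 285, 153), (90, 61, 287, 151), (95, 60, 288, 148)]
side [(0, 132, 380, 221), (5, 125, 379, 220), (10, 84, 378, 219), (15, 31, 377, 218), (20, 32, 376, 218), (25, 36, 374, 217), (30, 37, 373, 217), (35, 36, 371, 216), (40, 34, 370, 216), (45, 35, 368, 216), (50, 36, 367, 215), (55, 37, 365, 215), (60, 93, 364, 215), (65, 94, 362, 215), (70, 92, 361, 215), (75, 64, 359, 216), (80, 25, 358, 216), (85, 18, 356, 216), (90, 19, 355, 217), (95, 18, 354, 217)]
side0 [(0, 88, 380, 221), (5, 93, 379, 220), (10, 93, 378, 219), (15, 68, 377, 218), (20, 38, 376, 218), (25, 37, 374, 217), (30, 39, 373, 217), (35, 36, 371, 216), (40, 34, 370, 216), (45, 35, 368, 216), (50, 36, 367, 215), (55, 34, 365, 215), (60, 34, 364, 215), (65, 31, 362, 215), (70, 25, 361, 215), (75, 21, 359, 216), (80, 21, 358, 216), (85, 18, 356, 216), (90, 19, 355, 217), (95, 17, 354, 217)]
w1 [(0, 83, 281, 200), (5, 104, 283, 200), (10, 89, 285, 199), (15, 91, 287, 198), (20, 77, 289, 197), (25, 68, 291, 196), (30, 69, 292, 195), (35, 69, 294, 193), (40, 65, 295, 192), (45, 66, 297, 190), (50, 67, 298, 188), (55, 65, 299, 186), (60, 61, 300, 184), (65, 61, 300, 182), (70, 59, 301, 180), (75, 57, 301, 178), (80, 56, 301, 175), (85, 56, 301, 173), (90, 55, 300, 171), (95, 55, 300, 169)]
```

Both views put the lever arm at about 66° in world axes (home is 85°), so 19° remain. I'll turn the tool back by about 133° (same finger line, joint 6 near zero) away from the monitor, then finish the push.

```bash
python3 -m inch '[-10,-20,20,-7,0,-30,-45,40,-14,0,-48,-72,40,-21,0,-48,-72,40,-28,0,-48,-72,40,-35,0,-48,-72,40,-42,0,-48,-72,40,-49,0,-48,-72,40,-56,0,-48,-72,40,-63,0,-48,-72,40,-70,0]'; python3 -m inch '[0,0,0,-7,0,0,0,0,-14,0,0,0,0,-21,0,0,0,0,-28,0,0,0,0,-35,0,0,0,0,-42,0,0,0,0,-49,0,0,0,0,-56,0,0,0,0,-63,0,0,0,0,-63,0]'
python3 - <<'E'
from plant import robot
import numpy as np,cv2
s=robot.read_state()
for k in ('q','tool_pos'): print(k,np.round(s[k],3))
print(np.round(cv2.Rodrigues(np.array(s['orientation']))[0],3))
E
```

```text
t: 15.2
tool_pos: [0.5994, -0.0587, 0.1537]
orientation: [-1.008, -2.838, 0.042]
force: [0.7, 1.0, -0.2]
opening: 0.001
gripper_force: 0.0
t: 16.03
tool_pos: [0.5992, -0.059, 0.1538]
orientation: [-2.346, -1.895, -0.067]
force: [0.7, -0.5, 0.2]
opening: 0.0001
gripper_force: 0.0
q [-0.252  0.236  1.495  0.11   1.485 -0.054]
tool_pos [ 0.599 -0.059  0.154]
[[ 0.213  0.976 -0.044]
 [ 0.971 -0.206  0.125]
 [ 0.112 -0.069 -0.991]]
```

```bash
python3 -m inch '[35,6,0,0,0,76,12,0,0,0,76,12,0,0,0,76,12,-35,0,0,76,12,-70,0,0,76,12,-95,0,0,76,12,-108,0,0,76,12,-108,0,0,76,12,-108,0,0]'; python3 lev.py | cut -c1-3 >/dev/null
python3 - <<'E'
from plant import robot
print(robot.read_state()['tool_pos'])
E
```

```text
t: 16.78
tool_pos: [0.6753, -0.0466, 0.0458]
orientation: [-2.339, -1.903, -0.065]
force: [0.6, -0.9, -0.1]
opening: 0.0005
gripper_force: 0.0
[ 0.67725349 -0.0470556   0.04849165]
```

```bash
python3 -m inch '[-6,2,-2,0,0,-12,5,-2,0,0,-17,7,-2,0,0,-19,8,-2,0,0,-21,10,-2,0,0,-23,12,-2,2,0,-25,13,-2,3,0,-27,15,-2,4,0,-28,16,-2,5,0,-28,16,-2,5,0]'; python3 lev.py
```

```text
t: 17.72
tool_pos: [0.6473, -0.0305, 0.0436]
orientation: [-2.254, -2.001, -0.057]
force: [0.4, -0.5, 1.3]
opening: 0.0004
gripper_force: 0.4
wrist [(0, 77, 334, 307), (5, 74, 334, 303), (10, 74, 333, 300), (15, 72, 331, 296), (20, 69, 330, 292), (25, 69, 328, 289), (30, 73, 325, 286), (35, 66, 323, 283), (40, 54, 320, 280), (45, 54, 317, 277), (50, 54, 314, 275), (55, 54, 310, 273), (60, 54, 307, 271), (65, 54, 303, 270), (70, 51, 299, 268), (75, 52, 295, 268), (80, 50, 291, 267), (85, 49, 287, 267), (90, 47, 283, 267), (95, 45, 279, 268)]
side [(0, 132, 380, 221), (5, 125, 379, 220), (10, 84, 378, 219), (15, 30, 377, 218), (20, 32, 376, 218), (25, 37, 374, 217), (30, 38, 373, 217), (35, 36, 371, 216), (40, 35, 370, 216), (45, 36, 368, 216), (50, 35, 367, 215), (55, 34, 365, 215), (60, 32, 364, 215), (65, 30, 362, 215), (70, 26, 361, 215), (75, 31, 359, 216), (80, 38, 358, 216), (85, 38, 356, 216), (90, 38, 355, 217), (95, 31, 354, 217)]
```

```bash
python3 -m inch '[-1,0.3,0,0,0,-2,0.5,0,0,0,-2,0.5,0,0,0]';python3 -m inch '[-1.5,0,0,0,0,-1.5,0,0,0,0]';python3 -m inch '[-1.5,0,0,0,0,-1.5,0,0,0,0]'
```

```text
t: 18.07
tool_pos: [0.6454, -0.0301, 0.0436]
orientation: [-2.255, -1.999, -0.058]
force: [1.3, 0.4, 0.4]
opening: 0.0005
gripper_force: 0.5
t: 18.23
tool_pos: [0.6438, -0.0301, 0.0436]
orientation: [-2.255, -1.999, -0.058]
force: [1.0, 0.6, 1.1]
opening: 0.0002
gripper_force: 0.6
t: 18.4
tool_pos: [0.6424, -0.0302, 0.0437]
orientation: [-2.255, -2.0, -0.058]
force: [1.5, 1.0, 0.5]
opening: 0.0005
gripper_force: 0.7
```

```bash
python3 -m inch '[-1.5,0,0,0,0,-1.5,0,0,0,0]';python3 -m inch '[-1.5,0,0,0,0,-1.5,0,0,0,0]';python3 -m inch '[-1,0,0,0,0,-1,0,0,0,0]'; python3 lev.py | tail -1
```

```text
t: 18.57
tool_pos: [0.6419, -0.0303, 0.044]
orientation: [-2.257, -2.001, -0.06]
force: [5.2, 1.5, -0.6]
opening: 0.0005
gripper_force: 2.2
t: 18.73
tool_pos: [0.6415, -0.0304, 0.0444]
orientation: [-2.258, -2.002, -0.063]
force: [9.2, 0.8, -2.1]
opening: 0.0003
gripper_force: 3.6
t: 18.9
tool_pos: [0.6407, -0.0308, 0.0453]
orientation: [-2.258, -2.002, -0.062]
force: [5.8, -1.0, 4.4]
opening: 0.0006
gripper_force: 3.4
side [(0, 132, 380, 221), (5, 125, 379, 220), (10, 83, 378, 219), (15, 31, 377, 218), (20, 33, 376, 218), (25, 37, 374, 217), (30, 38, 373, 217), (35, 36, 371, 216), (40, 34, 370, 216), (45, 35, 368, 216), (50, 35, 367, 215), (55, 35, 365, 215), (60, 33, 364, 215), (65, 31, 362, 215), (70, 26, 361, 215), (75, 23, 359, 216), (80, 29, 358, 216), (85, 38, 356, 216), (90, 37, 355, 217), (95, 39, 354, 217)]
```

The lever is hard on its stop: 9 N and no more travel. Backing away, rising and checking.

```bash
python3 -m inch '[10,-3,0,0,0,28,-8,0,0,0,34,-10,0,0,0,34,-10,30,0,0,34,-10,70,0,0,34,-10,110,0,0,34,-50,150,0,0,34,-80,170,0,0,34,-80,170,0,0]'; python3 lev.py; python3 rf.py 580 -68
python3 - <<'E'
from plant import robot
import numpy as np
s=robot.read_state();print(s['tool_pos'],s['force'])
E
```

```text
t: 19.75
tool_pos: [0.6739, -0.1153, 0.2199]
orientation: [-2.263, -2.002, -0.062]
force: [0.2, -0.8, 0.4]
opening: 0.0007
gripper_force: 0.0
wrist [(0, 81, 307, 167), (5, 80, 307, 164), (10, 81, 306, 162), (15, 80, 306, 160), (20, 79, 305, 158), (25, 77, 304, 156), (30, 79, 302, 154), (35, 83, 301, 153), (40, 81, 299, 151), (45, 95, 298, 150), (50, 80, 296, 148), (55, 71, 294, 147), (60, 70, 292, 146), (65, 68, 290, 145), (70, 67, 288, 145), (75, 75, 286, 144), (80, 128, 283, 144), (85, 125, 281, 144), (90, 122, 279, 144), (95, 69, 277, 145)]
side [(0, 132, 380, 221), (5, 125, 379, 220), (10, 84, 378, 219), (15, 30, 377, 218), (20, 32, 376, 218), (25, 36, 374, 217), (30, 38, 373, 217), (35, 37, 371, 216), (40, 35, 370, 216), (45, 36, 368, 216), (50, 36, 367, 215), (55, 35, 365, 215), (60, 34, 364, 215), (65, 31, 362, 215), (70, 24, 361, 215), (75, 25, 359, 216), (80, 49, 358, 216), (85, 94, 356, 216), (90, 92, 355, 217), (95, 81, 354, 217)]
[ 30.8 579.  -70.5 241. ] corner [-18.5  18. ]
[ 29.9 579.5 -70.5 241. ] corner [-18.5  18.5]
[ 29.5 579.  -70.  241. ] corner [-18.9  17.9]
[ 29.5 578.5 -70.5 241. ] corner [-18.4  17.5]
[ 0.67225013 -0.11077856  0.21333916] [-0.57971086  0.03315522 -1.49956988]
```

```bash
python3 -m inch '[0,0,0,0,0,0,0,0,0,0,0,0,0,0,0,0,0,0,0,0]' && python3 -c "
from plant import job
print(job.close_job())"
```

```text
t: 20.23
tool_pos: [0.6719, -0.109, 0.2122]
orientation: [-2.252, -2.0, -0.056]
force: [0.4, 0.2, -0.3]
opening: 0.0009
gripper_force: 0.0
the job is handed in; nothing more can be done
None
```

I've handed the job in at about 20 s, with no verdict returned: by my last camera check the tall ring is at the back and side stops (within about 1 mm), the lever is home at about 85° and stopped hard under 9 N, the hand is clear and the flat ring was never approached; on the way, joint 6 ran into its range limit once mid-push and tilted the tool, which I undid by turning it back.

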